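# Seat the light sensor head in its bench base and tug-test it

### The job

Set the light sensor head upright into the open pocket of its bench base, foot down on the floor of the base, and slide it along the channel under the two rails until it is fully home against the end stop. Then prove that it is caught: keeping it home, pull it straight up with slowly rising force to about 13 N (never more than 20 N), hold that for about half a second, lower it back onto the floor of the base and let go. Leave the calculator, the round puck and the glue stick where they are.

Things in the scene. Friction and masses are not known exactly. Their poses are not given: they have to be found in the camera images.
- head: light sensor head, loose, standing upright on the desk to the robot's left of the base; 0.1 to 0.17 kg. Round about its z axis: steel foot disc 32 mm diameter, 6 mm thick; neck 14 mm diameter from 6 to 34 mm; black barrel 30 mm diameter from 34 to 84 mm; white dome up to 95 mm. Origin: centre of the foot's underside, z up
- head_grip (a point): point on the head's axis 64 mm above the foot's underside, in the middle of the black barrel: good height for the TCP when gripping from above
- base: aluminium bench base, 119 x 70 mm, 20 mm high, fixed. Origin on the desk under it; x runs along the channel from the open pocket (-x end) to the end stop (+x end); z up. Floor of pocket and channel 6 mm above the desk, walls to 20 mm. The pocket, 48 mm wide and 45 mm long, tapers into a channel 36 mm wide, which ends at the stop at x = 50 mm
- pocket (a point): on the base's floor, where the centre of the head's foot is to be set down in the pocket; axes as the base
- seat (a point): on the base's floor, where the centre of the head's foot is when the head is fully home against the end stop, 67 mm along the base's +x from the pocket; axes as the base
- retainer: two steel rails in the channel, 20 mm apart (the neck passes, the foot does not), base x = 0 to 50 mm; guide screws up to 36 mm above the desk. Origin and axes as the base. The rails' undersides are 1.5 to 8 mm above the top of a foot standing on the floor (varies, not measured); stiff springs let them yield about 1 mm at 20 N
- calculator: pocket calculator, 120 x 72 x 15 mm, lying on the desk, loose; origin under its centre; to be left alone
- cal_puck: low round puck, 50 mm diameter, 12 mm high, loose; origin under its centre; to be left alone
- glue_stick: glue stick standing upright, 28 mm diameter, 90 mm high, loose; origin under its centre; to be left alone
Not all that is in view belongs to the job. Leave any yellow look-alike of the head alone.

How it is judged:
By the outcome, as a careful person would: the job done as asked, in the order asked, and still so for the second after the job is handed in, with the robot touching nothing.
It also fails if it takes over 61 s, if anything falls off the work surface, if the arm or the gripper's body presses on something with over 40 N, if the wrist force passes 120 N, or if a joint passes its speed limit or range.

### The arm

A 6-joint arm with a two-finger parallel gripper is mounted at the origin on a cart in front of the work surface, level with it; the furniture and walls round the work are solid. World frame = base frame: x ahead of the robot, y to its left, z up, the work surface at z = 0. Lengths are in mm, angles in rad, forces in N, time in s.
With the tool pointing down it reaches from about 300 to 775 mm from the base axis. Payload 14.6 kg.
Tool frame: the origin (TCP) lies between the finger pads, 19 mm behind the fingertips; this is the grasp point; z points along the fingers, y is the line along which they close (so a half turn about z gives the same grasp; the last joint's range is limited). The gripper opens to 94 mm and grips with 3 to 60 N. Pads are 16 mm wide; open, the fingers measure 119 mm over their backs; the gripper's body (75 mm by 177 mm) begins 78 mm behind the grasp point.
Start: joints at [1.17, 0.3, 1.521, -0, 1.321, -0.067], TCP at [180.197, 519.633, 224.246] pointing down, gripper open.
Joint ranges: [-3.03, 3.03], [-0.79, 2.21], [0.23, 2.52], [-1.04, 4.18], [0, 3.07], [-2.55, 2.55]. Speed limits (rad/s): [2.22, 2.22, 2.57, 3.14, 3.14, 3.14].

### API

Orientations are given as [roll, pitch, yaw] about the fixed x, y, z axes, in that order (R = Rz(yaw) Ry(pitch) Rx(roll)).
In Python, from cell import manip gives the robot as it stands.
- The arm moves only by the tool jog_arm, never from a script. Its argument "series" is a list of rows, each a list of 7 numbers: the shift along the world's x, y, z as a fraction of full scale, then the turn, a rotation vector about the world's x, y, z as a fraction of full scale, then the closure, from 0 (fully open) to 1 (shut). In form: [[dx, dy, dz, wx, wy, wz, fingers], ...]. A call has 1 to 8 rows; each row is the pose to reach, as a shift and turn from the pose commanded when the call began; what a row does not reach only later rows make up. Full scale, the value 1, is 120 mm for a shift and 90 degrees for a turn. A row lasts 1/12 s, in which the tool goes at most 41.7 mm and 7.16 degrees, less where a joint would pass 70% of its speed; a pose out of reach is approached as far as the arm can. A call with a number of a shift or a turn outside -1 to 1 is refused whole. A call with a gripper value outside its range is refused whole. The fingers move at their own pace and stop on an object; "grip_force" is the grip in N (left out, the last holds). Time passes only in rows, so rows that repeat a pose let the fingers close. It gives the time, the measured TCP pose, the force, the opening and the grip force at its end, in the units of the state.
- manip.read_state(): the state, without advancing time (a new reading comes with each control period).
- manip.camera(name): name is "scene" or "top" or "wrist"; returns a dict with "frame" (400x640x3 uint8, red, green, blue), "vfov" (degrees; the focal length in pixels is half the picture's height over the tangent of half this angle, whatever the lens; pixels are square), "cx", "cy" (the principal point, pixels), "R" (3x3) and "t" (3): a world point X has camera coordinates R X + t; the wrist camera has in their place "hand_eye" (4x4, takes a point from camera to tool coordinates, whose origin is the TCP and whose axes are the flange's). Camera axes: x right, y down, z forward; pixel columns grow to the right and rows downward; lengths in mm; the calibration is good to about 2 mm. A picture is of the moment at which its call begins: read the wrist's pose just before it. There is no depth.
- manip.sign_off(): hands the job in; it is judged then, once.
The state is a dict: "clock": time; "joints": joint angles; "qd": joint speeds; "effort": joint torques, N m; "eef_pos": TCP position; "eef_rot": TCP orientation; "wrist_force": force on the tool from outside, world axes, zero at the start; "moment": the same for the moment, N m; "finger_gap": finger opening in mm; "finger_force": force on a finger pad.
Only numpy, scipy, OpenCV 4.12 (cv2) and the standard library are available. Lean on these libraries where they do the work, as an engineer would, in place of code of your own. Each camera call takes 0.05 s, during which the arm holds its last target. There are 200 camera calls.

## Working session

There is one attempt and no reset: what is moved stays moved. The work goes in short steps, Python scripts to look and compute and a tool call to move; the robot and the scene stay as the last step left them, time stands still between calls to the robot, and variables do not carry over. Pictures are saved under pics/ and viewed, at most 10 in all, crops included, and the job is handed in when it is done.

Besides the shell and the picture viewer there is one more tool, called after "Emit:" as name(argument=value, ...) on one line, values as JSON. jog_arm: Moves the arm, as the interface text tells. Its arguments: {"type":"object","properties":{"series":{"type":"array"},"grip_force":{"type":"number"}},"required":["series"]}

```bash
mkdir -p pics; cat > h.py <<'E'
import numpy as np, cv2
from cell import manip
def K(c): 
    f=200/np.tan(np.radians(c["vfov"])/2); return f,c["cx"],c["cy"]
def save(name,fn):
    s=manip.read_state(); c=manip.camera(name)
    cv2.imwrite(fn,c["frame"][:,:,::-1]); d={k:v for k,v in c.items() if k!="frame"}
    np.save(fn[:-4]+".npy",dict(c=d,s=s),allow_pickle=True); return d,s
def load(fn): d=np.load(fn[:-4]+".npy",allow_pickle=True).item(); return d["c"],d["s"]
def ray(c,px):
    f,cx,cy=K(c); d=np.array([(px[0]-cx)/f,(px[1]-cy)/f,1]); R=np.array(c["R"]);t=np.array(c["t"])
    return -R.T@t, R.T@d
def onz(c,px,z):
    o,d=ray(c,px); return o+d*(z-o[2])/d[2]
def tri(*rs):
    A=np.zeros((3,3));b=np.zeros(3)
    for o,d in rs:
        d=d/np.linalg.norm(d);P=np.eye(3)-np.outer(d,d);A+=P;b+=P@o
    p=np.linalg.solve(A,b); return p,[np.linalg.norm(np.cross(p-o,d/np.linalg.norm(d))) for o,d in rs]
def proj(c,X):
    f,cx,cy=K(c); p=np.array(c["R"])@X+np.array(c["t"]); return f*p[0]/p[2]+cx,f*p[1]/p[2]+cy
E
python3 - <<'E'
from h import *
for n in("scene","top"):
    c,s=save(n,f"pics/{n}1.png"); print({k:np.round(v,3).tolist() for k,v in c.items()})
print(s)
E
```

```text
{'vfov': 45.981, 'cx': 323.851, 'cy': 202.956, 'R': [[0.853, -0.521, -0.011], [-0.366, -0.583, -0.725], [0.372, 0.623, -0.688]], 't': [-487.896, 232.49, 1112.51]}
{'vfov': 48.437, 'cx': 322.875, 'cy': 201.565, 'R': [[0.018, -1.0, -0.003], [-0.987, -0.017, -0.161], [0.161, 0.006, -0.987]], 't': [-52.818, 569.34, 1001.989]}
{'clock': 0.05, 'joints': array([ 1.17036523e+00,  3.00457113e-01,  1.52155747e+00, -8.41213775e-06,
        1.32069142e+00, -6.65554742e-02]), 'qd': array([ 0.00105587, -0.00059976, -0.00165718, -0.00054219, -0.00173333,
        0.00115177]), 'effort': array([ 4.39124415e-04, -5.33210957e+01, -3.53707337e+01,  7.10452348e-02,
        2.35113309e-02, -6.77186290e-05]), 'eef_pos': array([180.13064054, 519.42281359, 223.70397562]), 'eef_rot': array([-3.14048123e+00, -6.59148546e-05,  2.80771908e+00]), 'wrist_force': array([-0.0441284 ,  1.84818864, -0.49662412]), 'moment': array([-0.02243443, -0.01509481, -0.009198  ]), 'finger_force': 0.0, 'finger_gap': 94.14783116599877}
```

View pics/scene1.png

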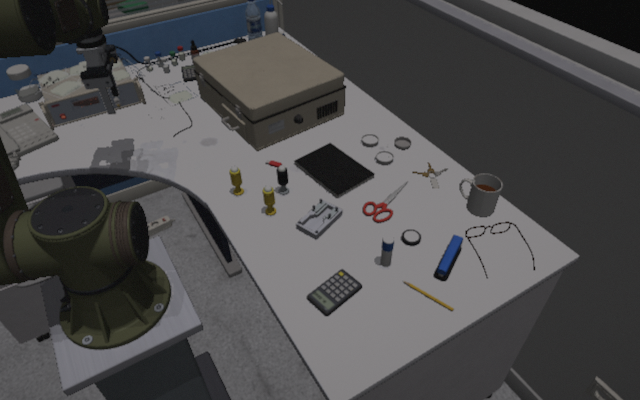

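View pics/top1.png

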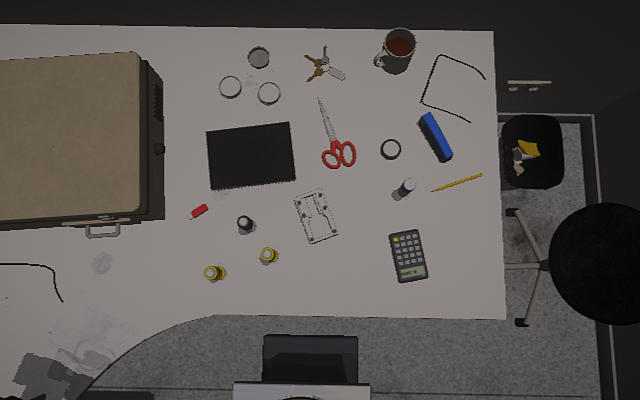

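The head is the black-barrelled object (scene 283,180; top 246,224), the base is at scene (320,217) and top (316,216), and there are two yellow look-alikes. I'll enlarge these.

```bash
python3 - <<'E'
import cv2,numpy as np
a=cv2.imread("pics/scene1.png")[155:245,265:355]; b=cv2.imread("pics/top1.png")[180:250,225:345]
a=cv2.resize(a,None,fx=6,fy=6,interpolation=cv2.INTER_CUBIC); b=cv2.resize(b,None,fx=6.5,fy=6.5,interpolation=cv2.INTER_CUBIC)
cv2.imwrite("pics/sc.png",a);cv2.imwrite("pics/tc.png",b)
E
```

```text
(no output)
```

View pics/sc.png

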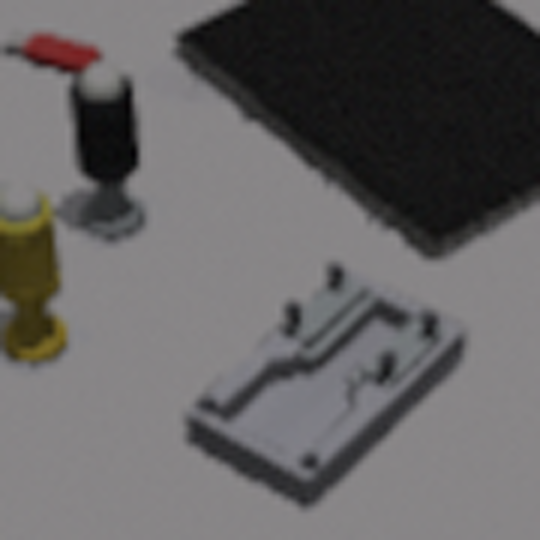

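View pics/tc.png

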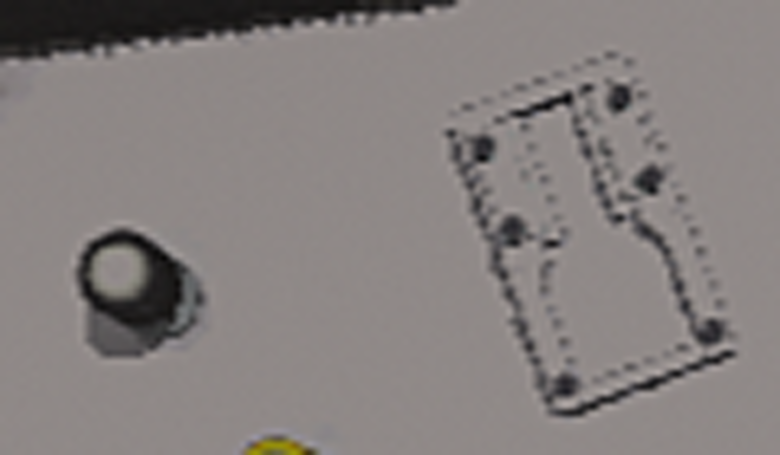

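Head in the crops: dome at about (103,78) in scene and (120,268) in top, with the foot centred at about (110,218) in scene. All four corners of the base top are visible in both views. I'll triangulate.

```bash
python3 - <<'E'
from h import *
cs,_=load("pics/scene1.png"); ct,_=load("pics/top1.png")
S=lambda u,v:(265+(u+.5)/6-.5,155+(v+.5)/6-.5)
T=lambda u,v:(225+(u+.5)/6.5-.5,180+(v+.5)/6.5-.5)
pts=dict(pl=((188,425),(553,405)),pr=((308,485),(733,350)),sl=((340,265),(450,132)),sr=((466,328),(622,55)),dome=((103,75),(120,268)),
 screwL=((207,404),(565,385)),screwR=((310,460),(710,330)),g1=((293,308),(512,230)),g2=((335,268),(483,148)),g4=((430,318),(620,97)))
P={}
for k,(a,b) in pts.items():
    p,e=tri(ray(cs,S(*a)),ray(ct,T(*b))); P[k]=p; print(k,p.round(1),np.round(e,1), onz(ct,T(*b),20).round(1),onz(cs,S(*a),20).round(1))
print("foot scene z3",onz(cs,S(112,217),3).round(1)," dome top z92",onz(ct,T(120,268),92).round(1),onz(cs,S(103,75),92).round(1))
for k in(0,1):
  q=[onz(ct,T(*pts[n][1]),20) if k else onz(cs,S(*pts[n][0]),20) for n in("pl","pr","sl","sr")]
  c=sum(q)/4; x=(q[2]+q[3]-q[0]-q[1])/2; w=(q[0]+q[2]-q[1]-q[3])/2
  print(c.round(1),np.linalg.norm(x),np.degrees(np.arctan2(x[1],x[0])),np.linalg.norm(w),np.degrees(np.arctan2(-w[0],w[1])))
E
```

```text
pl [476.8 -12.    6. ] [0.9 0.9] [476.6 -12.8  20. ] [470.1 -23.8  20. ]
pr [498.9 -78.8  14.7] [0.4 0.4] [498.  -78.4  20. ] [496.9 -83.2  20. ]
sl [578.2  27.   23.3] [1.5 1.5] [577.3  27.9  20. ] [581.5  29.6  20. ]
sr [608.7 -35.9  18.3] [0.8 0.8] [607.6 -35.6  20. ] [608.6 -37.6  20. ]
dome [516.3 135.1  90.8] [0.3 0.3] [524.3 148.3  20. ] [552.7 214.9  20. ]
screwL [483.8 -16.9  20. ] [0.2 0.2] [484. -17.  20.] [483.6 -16.9  20. ]
screwR [505.5 -70.   19. ] [0.2 0.2] [505.2 -69.9  20. ] [505.2 -70.9  20. ]
g1 [539.7   2.9  34.8] [0.7 0.7] [541.    3.9  20. ] [547.8  16.2  20. ]
g2 [569.3  14.3  36.1] [0.4 0.4] [571.5  15.4  20. ] [578.4  29.1  20. ]
g4 [589.6 -35.5  34.3] [0.5 0.5] [591.7 -35.1  20. ] [598.1 -23.2  20. ]
foot scene z3 [513.9 134.2   3. ]  dome top z92 [515.9 134.9  92. ] [515.9 133.6  92. ]
[539.3 -28.7  20. ] 122.02674211740828 23.93490146052525 68.80884279673202 23.07193389391728
[539.9 -24.7  20. ] 113.15549491638136 21.65722595599152 69.52238857079728 21.802499284383302
```

Emit:
jog_arm(series=[[0.2,-0.3,0,0,0,-0.07,0.3],[0.4,-0.6,0,0,0,-0.14,0.3],[0.65,-1,0,0,0,-0.21,0.3],[0.65,-1,0,0,0,-0.27,0.3]])

```text
clock: 0.43
eef_pos: [259.5, 396.6, 224.0]
eef_rot: [-3.141, 0.001, 2.377]
wrist_force: [0.5, 0.7, -0.1]
finger_gap: 70.5
finger_force: 0.0
```

Emit:
jog_arm(series=[[0.2,-0.3,0,0,0,-0.07,0.3],[0.4,-0.6,0,0,0,-0.14,0.3],[0.65,-1,0,0,0,-0.21,0.3],[0.65,-1,0,0,0,-0.27,0.3]])

```text
clock: 0.77
eef_pos: [337.6, 276.5, 224.1]
eef_rot: [-3.141, 0.001, 1.952]
wrist_force: [0.6, 0.4, 0.0]
finger_gap: 65.6
finger_force: 0.0
```

Emit:
jog_arm(series=[[0.2,-0.3,0,0,0,0,0.3],[0.4,-0.6,0.1,0,0,0,0.3],[0.6,-0.9,0.2,0,0,0,0.3],[0.6,-0.9,0.2,0,0,0,0.3]])

```text
clock: 1.1
eef_pos: [410.6, 168.0, 249.6]
eef_rot: [3.14, 0.001, 1.956]
wrist_force: [0.4, 0.7, 0.8]
finger_gap: 65.8
finger_force: 0.0
```

```bash
python3 - <<'E'
from h import *
c,s=save("wrist","pics/w1.png"); print(c["vfov"],c["cx"],c["cy"],np.round(c["hand_eye"],3).tolist()); print(s["clock"],s["eef_pos"],s["eef_rot"],s["joints"],s["wrist_force"],s["finger_gap"])
E
```

```text
67.2302606516275 320.5710600892424 206.2682462198057 [[-0.0, -0.971, -0.24, 69.55], [1.0, -0.0, -0.0, -0.901], [0.0, -0.24, 0.971, -160.396], [0.0, 0.0, 0.0, 1.0]]
1.1 [410.58457527 167.99486467 249.58231495] [3.13984084e+00 9.06229114e-04 1.95616678e+00] [ 3.06217507e-01  3.74799099e-02  1.76764037e+00 -7.86707009e-04
  1.33465446e+00 -7.89703851e-02] [0.42199844 0.74512788 0.81887875] 65.82231385295188
```

View pics/w1.png

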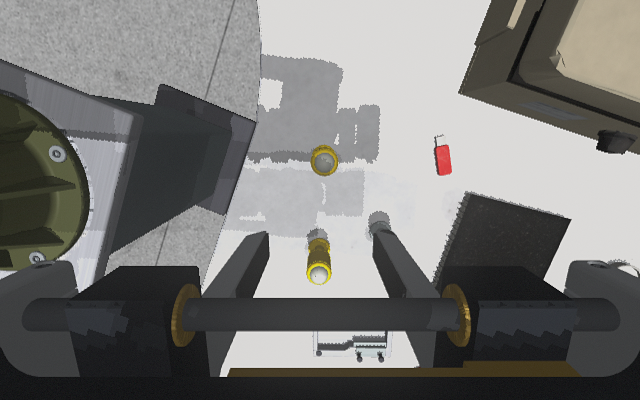

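The wrist camera sees the yellow look-alikes at (318,260) and (323,160). The head at (378,225) and the base at (355,345) are partly hidden by the gripper. I'll move the tool past the base towards -y so the view is clear.

Emit:
jog_arm(series=[[0.3,-0.3,0.1,0,0,0,0.3],[0.5,-0.6,0.2,0,0,0,0.3],[0.7,-0.9,0.2,0,0,0,0.3],[0.7,-0.9,0.2,0,0,0,0.3]])

```text
clock: 1.48
eef_pos: [493.8, 61.4, 272.1]
eef_rot: [3.142, 0.0, 1.958]
wrist_force: [0.1, 0.9, -1.1]
finger_gap: 65.7
finger_force: 0.0
```

Emit:
jog_arm(series=[[0.1,-0.3,0,0,0,0,0.3],[0.2,-0.6,0,0,0,0,0.3],[0.2,-0.9,0,0,0,0,0.3],[0.2,-1,0,0,0,0,0.3],[0.2,-1,0,0,0,0,0.3],[0.2,-1,0,0,0,0,0.3]])

```text
clock: 1.98
eef_pos: [516.0, -55.5, 271.8]
eef_rot: [-3.141, -0.001, 1.959]
wrist_force: [-0.1, 1.0, -0.3]
finger_gap: 65.9
finger_force: 0.0
```

```bash
python3 - <<'E'
from h import *
c,s=save("wrist","pics/w2.png"); print(s["clock"],s["eef_pos"],s["eef_rot"])
E
```

```text
1.9833 [516.01492876 -55.4614297  271.80859684] [-3.14107100e+00 -7.37570985e-04  1.95909822e+00]
```

Emit:
jog_arm(series=[[0,-0.3,0,0,0,0,0.3],[-0.1,-0.5,0,0,0,0,0.3],[-0.3,-0.5,0,0,0,0,0.3],[-0.5,-0.5,0,0,0,0,0.3],[-0.5,-0.5,0,0,0,0,0.3],[-0.5,-0.5,0,0,0,0,0.3]])

```text
clock: 2.53
eef_pos: [456.1, -115.1, 272.8]
eef_rot: [3.141, 0.001, 1.961]
wrist_force: [0.7, 0.3, 0.9]
finger_gap: 65.7
finger_force: 0.0
```

```bash
python3 - <<'E'
from h import *
c,s=save("wrist","pics/w3.png"); print(s["clock"],s["eef_pos"],s["eef_rot"])
a=cv2.imread("pics/w2.png"); b=cv2.imread("pics/w3.png")
cv2.imwrite("pics/ww.png",cv2.resize(np.vstack([a[:300],b[:300]]),(640,600)))
E
```

```text
2.5333 [ 456.1394035  -115.0744548   272.80633713] [3.14053956e+00 6.68232776e-04 1.96075463e+00]
```

View pics/ww.png

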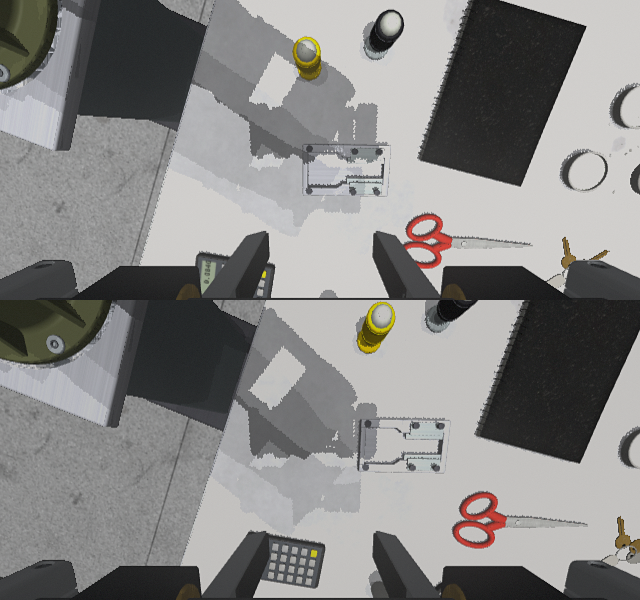

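w2 (upper half) shows the base at (346,170) and the head dome at (390,22). w3 (lower half) shows the base at (404,445), with the head cut off at the top edge. I'll enlarge the base in both views.

```bash
python3 - <<'E'
import cv2,numpy as np
a=cv2.imread("pics/w2.png")[135:205,295:395]; b=cv2.imread("pics/w3.png")[110:180,350:450]; h=cv2.imread("pics/w2.png")[0:70,350:420]
r=lambda x,f:cv2.resize(x,None,fx=f,fy=f,interpolation=cv2.INTER_CUBIC)
h=r(h,4)
A=np.hstack([r(a,4),r(b,4)]);B=np.zeros((280,800,3),np.uint8);B[:280,:280]=h
cv2.imwrite("pics/wc.png",np.vstack([A,B]))
E
```

```text
(no output)
```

View pics/wc.png

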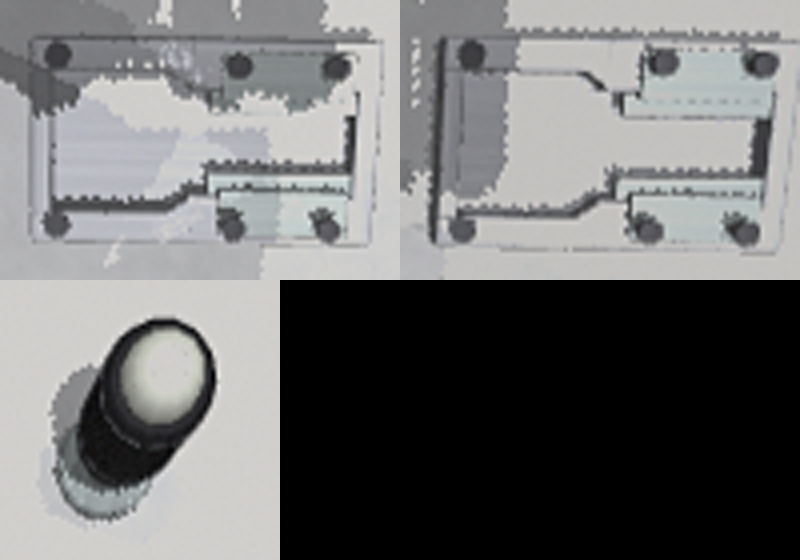

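```bash
cat >> h.py <<'E'
from scipy.spatial.transform import Rotation as Ro
def wcam(fn):
    c,s=load(fn); H=np.array(c["hand_eye"]); W=np.eye(4); W[:3,:3]=Ro.from_euler("xyz",s["eef_rot"]).as_matrix(); W[:3,3]=s["eef_pos"]
    M=np.linalg.inv(W@H); return dict(c,R=M[:3,:3],t=M[:3,3])
E
python3 - <<'E'
from h import *
a,b=wcam("pics/w2.png"),wcam("pics/w3.png"); cs,_=load("pics/scene1.png"); ct,_=load("pics/top1.png")
A=lambda u,v:(295+(u+.5)/4-.5,135+(v+.5)/4-.5)
B=lambda u,v:(350+(u+.5)/4-.5,110+(v+.5)/4-.5)
for n,p,q in(("sL",(58,54),(71,54)),("sR",(57,223),(62,229)),("g1",(240,66),(265,62)),("g2",(337,68),(365,64)),("g3",(232,231),(250,232)),("g4",(328,230),(346,232)),("stopmid",(356,145),(370,147)),
 ("pl",(33,38),(42,38)),("pr",(33,242),(35,243)),("sl",(383,41),(405,40)),("sr",(368,243),(378,254))):
    P,e=tri(ray(a,A(*p)),ray(b,B(*q))); print(n,P.round(1),np.round(e[0],1),onz(a,A(*p),20).round(1)[:2],onz(b,B(*q),20).round(1)[:2],onz(a,A(*p),36).round(1)[:2],onz(b,B(*q),36).round(1)[:2])
Hd=lambda u,v:(350+(u+.5)/4-.5,(v-280+.5)/4-.5)
S=lambda u,v:(265+(u+.5)/6-.5,155+(v+.5)/6-.5)
T=lambda u,v:(225+(u+.5)/6.5-.5,180+(v+.5)/6.5-.5)
print("dome",tri(ray(a,Hd(166,374)),ray(cs,S(103,75)),ray(ct,T(120,268))), onz(a,Hd(166,374),92))
print("foot",onz(a,Hd(102,473),4))
E
```

```text
sL [482.4 -17.   18.1] 0.1 [482.4 -16.9] [482.2 -17.2] [482.6 -15.9] [480.1 -18.6]
sR [503.5 -71.1  18.4] 0.1 [503.4 -70.8] [503.3 -71.1] [502.9 -67.7] [500.4 -70.3]
g1 [538.9   2.9  34.2] 0.1 [540.7   2.7] [542.8   4.9] [538.7   2.9] [538.3   2.7]
g2 [568.   14.2  36.3] 0.0 [571.3  14.5] [573.7  16.9] [568.1  14.2] [568.1  14.3]
g3 [557.9 -47.8  37. ] 0.1 [561.  -50.3] [563.4 -47.5] [558.2 -48. ] [558.1 -47.7]
g4 [588.2 -35.7  34.2] 0.1 [591.8 -37.3] [593.8 -35. ] [587.8 -35.5] [587.4 -35.6]
stopmid [588.2  -6.6  19.9] 0.2 [588.3  -6.7] [588.   -6.5] [584.4  -6.1] [581.8  -8.2]
pl [472.2 -15.6  11.1] 0.1 [472.6 -15.1] [471.2 -16.2] [473.3 -14.2] [469.6 -17.6]
pr [497.5 -79.7  19.3] 1.0 [498.2 -80.2] [496.7 -79. ] [497.8 -76.8] [494.1 -77.9]
sl [581.2  28.2  22.9] 0.1 [581.8  28.4] [582.4  28.7] [578.2  27.6] [576.4  25.6]
sr [607.9 -37.   17.8] 0.7 [606.7 -36.2] [607.5 -37.6] [602.2 -34.5] [600.6 -38.1]
dome (array([515.56755942, 134.76436667,  91.32010252]), [np.float64(1.1655701368741263), np.float64(0.8201304070987073), np.float64(0.5181954831702227)]) [514.35391611 134.60496177  92.        ]
foot [514.07658728 133.36226031   4.        ]
```

The base origin is at about (539.8, -25.9) with yaw 21.5°. That puts the pocket at (509.1, -38.0) and the seat at (571.4, -13.4). The head is at about (515, 134.4). Measured heights agree with the given ones: 91 for the dome, 34–37 for the guide screws and about 19 for the base top. I'll move above the head.

Emit:
jog_arm(series=[[0.1,0.3,0,0,0,-0.009,0.3],[0.2,0.6,0,0,0,-0.009,0.3],[0.25,0.9,0,0,0,-0.009,0.3],[0.25,1,0,0,0,-0.009,0.3]])

```text
clock: 2.92
eef_pos: [487.3, 8.1, 271.9]
eef_rot: [-3.142, -0.001, 1.949]
wrist_force: [-0.2, 0.1, 0.0]
finger_gap: 66.0
finger_force: 0.0
```

Emit:
jog_arm(series=[[0.1,0.3,0,0,0,0,0.3],[0.2,0.6,0,0,0,0,0.3],[0.24,0.9,0,0,0,0,0.3],[0.24,1,0,0,0,0,0.3],[0.24,1,0,0,0,0,0.3]])

```text
clock: 3.33
eef_pos: [515.1, 126.7, 271.6]
eef_rot: [-3.141, -0.0, 1.95]
wrist_force: [-1.1, -1.1, -0.5]
finger_gap: 65.8
finger_force: 0.0
```

Emit:
jog_arm(series=[[0,0.09,-0.2,0,0,0,0.3],[0,0.09,-0.5,0,0,0,0.3],[0,0.09,-0.7,0,0,0,0.3],[0,0.09,-0.7,0,0,0,0.3],[0,0.09,-0.7,0,0,0,0.3],[0,0.09,-0.7,0,0,0,0.3]])

```text
clock: 3.83
eef_pos: [515.8, 134.1, 190.1]
eef_rot: [3.139, 0.001, 1.945]
wrist_force: [-0.3, 0.0, 0.3]
finger_gap: 65.9
finger_force: 0.0
```

```bash
python3 - <<'E'
from h import *
s=manip.read_state(); print(s)
E
```

```text
{'clock': 3.8333, 'joints': array([ 1.85707637e-01,  2.91508771e-01,  1.61394092e+00, -1.26219359e-04,
        1.23398933e+00, -1.88474227e-01]), 'qd': array([ 2.73316455e-03, -1.25044778e-02, -6.28938496e-03,  7.10248977e-06,
       -5.59135068e-03,  5.48539155e-04]), 'effort': array([ 1.83727528e-02, -4.94675803e+01, -3.26227069e+01,  6.15395280e-02,
       -5.06859884e-03, -1.26911042e-02]), 'eef_pos': array([515.80331303, 134.11497511, 190.06042121]), 'eef_rot': array([3.13949949e+00, 5.20611600e-04, 1.94501923e+00]), 'wrist_force': array([-0.30678651,  0.03138038,  0.30786293]), 'moment': array([-0.08352607,  0.04759849, -0.05098357]), 'finger_force': 0.0, 'finger_gap': 65.87658310933234}
```

Emit:
jog_arm(series=[[0,0,-0.2,0,0,0,0.3],[0,0,-0.45,0,0,0,0.3],[0,0,-0.7,0,0,0,0.3],[0,0,-0.85,0,0,0,0.3],[0,0,-1,0,0,0,0.3],[0,0,-1,0,0,0,0.3]])

```text
clock: 4.33
eef_pos: [514.7, 134.1, 67.0]
eef_rot: [-3.14, -0.0, 1.945]
wrist_force: [-0.5, -0.1, -0.9]
finger_gap: 65.7
finger_force: 0.0
```

Emit:
jog_arm(series=[[0,0,-0.035,0,0,0,0.3],[0,0,-0.035,0,0,0,0.3],[0,0,-0.035,0,0,0,0.5],[0,0,-0.035,0,0,0,0.7],[0,0,-0.035,0,0,0,0.8],[0,0,-0.035,0,0,0,0.9],[0,0,-0.035,0,0,0,1],[0,0,-0.035,0,0,0,1]], grip_force=30)

```text
clock: 5.0
eef_pos: [515.1, 134.5, 64.2]
eef_rot: [3.141, 0.0, 1.945]
wrist_force: [-2.1, -0.5, -1.2]
finger_gap: 29.5
finger_force: 27.6
```

Emit:
jog_arm(series=[[0,0,0,0,0,0,1],[0,0,0,0,0,0,1],[0,0,0,0,0,0,1]])

```text
clock: 5.25
eef_pos: [515.1, 134.4, 64.2]
eef_rot: [3.141, 0.0, 1.945]
wrist_force: [0.3, 0.4, 2.2]
finger_gap: 29.3
finger_force: 30.0
```

Gripped: gap 29.3, close to the 30 mm barrel. Next I'll lift and carry it to the pocket.

Emit:
jog_arm(series=[[0,0,0.1,0,0,0,1],[0,0,0.3,0,0,0,1],[0,0,0.5,0,0,0,1],[0,0,0.5,0,0,0,1]], grip_force=45)

```text
clock: 5.58
eef_pos: [516.7, 134.8, 128.9]
eef_rot: [3.135, 0.001, 1.945]
wrist_force: [0.6, 0.5, -0.5]
finger_gap: 29.1
finger_force: 45.0
```

Emit:
jog_arm(series=[[0,-0.15,0,0,0,0,1],[0,-0.35,0,0,0,0,1],[0,-0.6,0,0,0,0,1],[0,-0.85,0,0,0,0,1],[0,-1,0,0,0,0,1],[0,-1,0,0,0,0,1]])

```text
clock: 6.08
eef_pos: [514.7, 11.7, 123.9]
eef_rot: [-3.141, 0.0, 1.943]
wrist_force: [-0.3, 0.2, -1.9]
finger_gap: 29.3
finger_force: 45.0
```

Emit:
jog_arm(series=[[-0.01,-0.1,0,0,0,0,1],[-0.03,-0.25,0,0,0,0,1],[-0.05,-0.4,0,0,0,0,1],[-0.05,-0.44,0,0,0,0,1],[-0.05,-0.44,0,0,0,0,1],[-0.05,-0.44,0,0,0,0,1]])

```text
clock: 6.58
eef_pos: [509.0, -37.9, 124.0]
eef_rot: [-3.141, -0.0, 1.945]
wrist_force: [-0.3, -0.4, -2.0]
finger_gap: 29.7
finger_force: 45.0
```

```bash
python3 - <<'E'
from h import *
s=manip.read_state(); print(s["clock"],s["eef_pos"],s["eef_rot"],s["wrist_force"],s["finger_gap"])
for n in("scene","top"): save(n,f"pics/{n}2.png")
r=lambda x,f:cv2.resize(x,None,fx=f,fy=f,interpolation=cv2.INTER_CUBIC)
c,s=save("wrist","pics/w4.png")
cv2.imwrite("pics/m2.png",np.hstack([r(cv2.imread("pics/scene2.png")[150:250,270:370],4),r(cv2.imread("pics/top2.png")[170:270,260:360],4)]))
E
```

```text
6.5833 [508.99742496 -37.91056973 123.98137729] [-3.14149261e+00 -2.45652168e-04  1.94536247e+00] [-0.25110059 -0.42219908 -1.96492431] 29.705685160475724
```

View pics/m2.png

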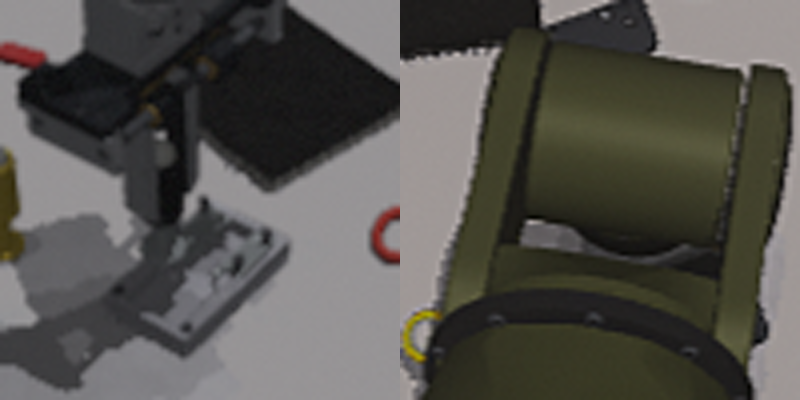

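The head is held over the pocket (dome at crop pixel (163,148)); the top view is blocked by the arm. I'll lower it and find the floor by force.

Emit:
jog_arm(series=[[0,0,-0.1,0,0,0,1],[0,0,-0.2,0,0,0,1],[0,0,-0.3,0,0,0,1],[0,0,-0.38,0,0,0,1],[0,0,-0.41,0,0,0,1],[0,0,-0.42,0,0,0,1],[0,0,-0.42,0,0,0,1],[0,0,-0.42,0,0,0,1]])

```text
clock: 7.4
eef_pos: [509.3, -38.3, 74.2]
eef_rot: [3.141, 0.0, 1.946]
wrist_force: [0.3, 0.3, -2.0]
finger_gap: 29.2
finger_force: 45.0
```

Emit:
jog_arm(series=[[0,0,-0.005,0,0,0,1],[0,0,-0.01,0,0,0,1],[0,0,-0.015,0,0,0,1],[0,0,-0.02,0,0,0,1],[0,0,-0.02,0,0,0,1],[0,0,-0.02,0,0,0,1]])

```text
clock: 7.9
eef_pos: [509.0, -38.4, 71.2]
eef_rot: [-3.142, -0.0, 1.945]
wrist_force: [0.7, -0.5, -1.2]
finger_gap: 29.1
finger_force: 45.0
```

Emit:
jog_arm(series=[[0,0,-0.004,0,0,0,1],[0,0,-0.008,0,0,0,1],[0,0,-0.008,0,0,0,1],[0,0,-0.008,0,0,0,1]])

```text
clock: 8.23
eef_pos: [509.0, -38.4, 70.3]
eef_rot: [-3.142, 0.0, 1.945]
wrist_force: [-0.2, -0.7, -1.5]
finger_gap: 29.9
finger_force: 45.0
```

Emit:
jog_arm(series=[[0,0,-0.004,0,0,0,1],[0,0,-0.004,0,0,0,1],[0,0,-0.004,0,0,0,1]])

```text
clock: 8.48
eef_pos: [509.1, -38.4, 70.2]
eef_rot: [3.141, 0.0, 1.945]
wrist_force: [-2.3, 0.3, 4.8]
finger_gap: 29.0
finger_force: 45.0
```

Emit:
jog_arm(series=[[0,0,-0.004,0,0,0,1],[0,0,-0.004,0,0,0,1],[0,0,-0.004,0,0,0,1]])

```text
clock: 8.73
eef_pos: [509.2, -38.4, 70.1]
eef_rot: [3.141, 0.0, 1.946]
wrist_force: [-3.3, -1.2, 12.2]
finger_gap: 29.0
finger_force: 45.0
```

Floor contact at TCP z 70.2, as expected. I'll ease the pressure and slide most of the way.

Emit:
jog_arm(series=[[0,0,0.005,0,0,0,1],[0.04,0.016,0.005,0,0,0,1],[0.08,0.033,0.005,0,0,0,1],[0.12,0.049,0.005,0,0,0,1],[0.16,0.065,0.005,0,0,0,1],[0.2,0.082,0.005,0,0,0,1],[0.2,0.082,0.005,0,0,0,1]])

```text
clock: 9.32
eef_pos: [533.7, -28.4, 70.1]
eef_rot: [3.141, 0.0, 1.946]
wrist_force: [-0.2, -0.0, 6.4]
finger_gap: 29.6
finger_force: 45.0
```

Emit:
jog_arm(series=[[0.03,0.012,0,0,0,0,1],[0.06,0.024,0,0,0,0,1],[0.09,0.036,0,0,0,0,1],[0.12,0.047,0,0,0,0,1],[0.12,0.047,0,0,0,0,1]])

```text
clock: 9.73
eef_pos: [547.7, -22.9, 70.1]
eef_rot: [-3.141, 0.0, 1.946]
wrist_force: [-2.3, -0.0, 5.3]
finger_gap: 29.2
finger_force: 45.0
```

Emit:
jog_arm(series=[[0.03,0.012,0,0,0,0,1],[0.06,0.024,0,0,0,0,1],[0.09,0.036,0,0,0,0,1],[0.12,0.047,0,0,0,0,1],[0.15,0.059,0,0,0,0,1],[0.15,0.059,0,0,0,0,1]])

```text
clock: 10.23
eef_pos: [565.7, -15.8, 70.2]
eef_rot: [-3.141, 0.0, 1.946]
wrist_force: [-2.4, -0.3, 6.5]
finger_gap: 29.2
finger_force: 45.0
```

Emit:
jog_arm(series=[[0.008,0.003,0,0,0,0,1],[0.016,0.006,0,0,0,0,1],[0.024,0.009,0,0,0,0,1],[0.024,0.009,0,0,0,0,1]])

```text
clock: 10.57
eef_pos: [568.1, -14.9, 70.2]
eef_rot: [-3.141, 0.0, 1.946]
wrist_force: [-4.5, -1.8, 7.5]
finger_gap: 29.1
finger_force: 45.0
```

Emit:
jog_arm(series=[[0.005,0.002,0,0,0,0,1],[0.01,0.004,0,0,0,0,1],[0.01,0.004,0,0,0,0,1]])

```text
clock: 10.82
eef_pos: [569.2, -14.5, 70.1]
eef_rot: [-3.141, 0.0, 1.945]
wrist_force: [-5.2, -2.5, 6.5]
finger_gap: 29.2
finger_force: 45.0
```

Emit:
jog_arm(series=[[0.005,0.002,0,0,0,0,1],[0.009,0.0035,0,0,0,0,1],[0.009,0.0035,0,0,0,0,1]])

```text
clock: 11.07
eef_pos: [570.3, -14.1, 70.1]
eef_rot: [-3.14, 0.0, 1.945]
wrist_force: [-5.6, -2.4, 7.0]
finger_gap: 29.3
finger_force: 45.0
```

Emit:
jog_arm(series=[[0.005,0.002,0,0,0,0,1],[0.009,0.0035,0,0,0,0,1],[0.009,0.0035,0,0,0,0,1]])

```text
clock: 11.32
eef_pos: [571.3, -13.7, 70.1]
eef_rot: [-3.141, 0.0, 1.945]
wrist_force: [-4.7, -1.3, 7.5]
finger_gap: 29.3
finger_force: 45.0
```

Emit:
jog_arm(series=[[0.005,0.002,0,0,0,0,1],[0.009,0.0035,0,0,0,0,1],[0.009,0.0035,0,0,0,0,1]])

```text
clock: 11.57
eef_pos: [572.4, -13.3, 70.1]
eef_rot: [-3.141, 0.0, 1.945]
wrist_force: [-4.9, -1.7, 7.8]
finger_gap: 29.3
finger_force: 45.0
```

Emit:
jog_arm(series=[[0.005,0.002,0,0,0,0,1],[0.009,0.0035,0,0,0,0,1],[0.009,0.0035,0,0,0,0,1]])

```text
clock: 11.82
eef_pos: [573.5, -12.8, 70.1]
eef_rot: [-3.14, 0.0, 1.945]
wrist_force: [-5.5, -1.5, 7.7]
finger_gap: 29.0
finger_force: 45.0
```

Emit:
jog_arm(series=[[0.005,0.002,0,0,0,0,1],[0.009,0.0035,0,0,0,0,1],[0.009,0.0035,0,0,0,0,1]])

```text
clock: 12.07
eef_pos: [574.3, -12.5, 70.2]
eef_rot: [-3.14, -0.0, 1.946]
wrist_force: [-8.0, -3.4, 9.1]
finger_gap: 29.5
finger_force: 45.0
```

Emit:
jog_arm(series=[[0.005,0.002,0,0,0,0,1],[0.009,0.0035,0,0,0,0,1],[0.009,0.0035,0,0,0,0,1]])

```text
clock: 12.32
eef_pos: [574.6, -12.4, 70.1]
eef_rot: [-3.137, -0.0, 1.946]
wrist_force: [-14.0, -5.7, 13.8]
finger_gap: 29.3
finger_force: 45.0
```

```bash
python3 - <<'E'
from h import *
s=manip.read_state(); print(s["eef_pos"],s["eef_rot"],s["wrist_force"],s["moment"])
save("scene","pics/scene3.png"); save("wrist","pics/w5.png")
r=lambda x,f:cv2.resize(x,None,fx=f,fy=f,interpolation=cv2.INTER_CUBIC)
cv2.imwrite("pics/m3.png",r(cv2.imread("pics/scene3.png")[165:245,285:365],7))
E
```

```text
[574.59189026 -12.40879513  70.09451446] [-3.13742366e+00 -4.20632121e-04  1.94558979e+00] [-14.01831293  -5.6897827   13.78975208] [-1.31413968  3.34223556  0.01760256]
```

View pics/m3.png

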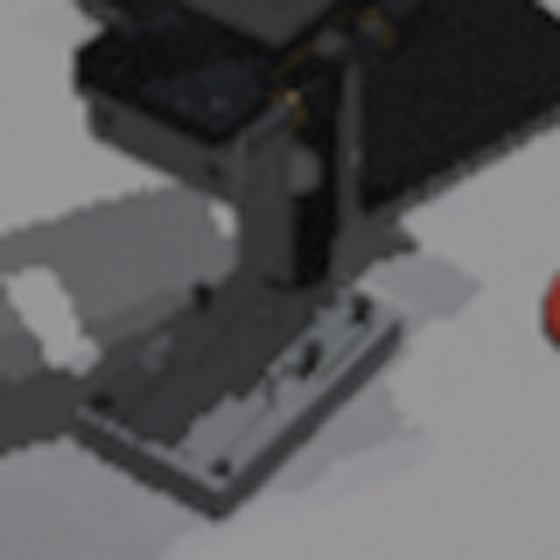

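The head is against the stop: axial force rises sharply at 574.5, -12.4, which agrees with the stop face measured at 588, -6.6. The view shows it upright at the rail end (crop (300,280)). I'll ease the push and start lifting slowly.

Emit:
jog_arm(series=[[-0.004,-0.0015,0.003,0,0,0,1],[-0.006,-0.0024,0.007,0,0,0,1],[-0.006,-0.0024,0.01,0,0,0,1],[-0.006,-0.0024,0.013,0,0,0,1],[-0.006,-0.0024,0.013,0,0,0,1]], grip_force=55)

```text
clock: 12.83
eef_pos: [574.3, -12.2, 70.5]
eef_rot: [-3.139, -0.001, 1.945]
wrist_force: [-4.2, -2.9, -3.7]
finger_gap: 29.0
finger_force: 55.0
```

Emit:
jog_arm(series=[[0,0,0.003,0,0,0,1],[0,0,0.006,0,0,0,1],[0,0,0.006,0,0,0,1]])

```text
clock: 13.08
eef_pos: [574.3, -12.2, 71.2]
eef_rot: [-3.139, -0.001, 1.945]
wrist_force: [-4.4, -2.8, -4.9]
finger_gap: 29.0
finger_force: 55.0
```

Emit:
jog_arm(series=[[0,0,0.003,0,0,0,1],[0,0,0.006,0,0,0,1],[0,0,0.006,0,0,0,1]])

```text
clock: 13.33
eef_pos: [574.2, -12.2, 71.9]
eef_rot: [-3.139, -0.001, 1.945]
wrist_force: [-4.8, -3.6, -5.1]
finger_gap: 29.1
finger_force: 55.0
```

Emit:
jog_arm(series=[[0,0,0.003,0,0,0,1],[0,0,0.006,0,0,0,1],[0,0,0.006,0,0,0,1]])

```text
clock: 13.58
eef_pos: [574.2, -12.2, 72.6]
eef_rot: [-3.139, -0.001, 1.946]
wrist_force: [-4.8, -2.6, -5.6]
finger_gap: 29.1
finger_force: 55.0
```

Emit:
jog_arm(series=[[0,0,0.003,0,0,0,1],[0,0,0.006,0,0,0,1],[0,0,0.006,0,0,0,1]])

```text
clock: 13.83
eef_pos: [574.2, -12.1, 73.2]
eef_rot: [-3.139, -0.001, 1.946]
wrist_force: [-5.0, -3.0, -5.2]
finger_gap: 29.1
finger_force: 55.0
```

Emit:
jog_arm(series=[[0,0,0.003,0,0,0,1],[0,0,0.006,0,0,0,1],[0,0,0.006,0,0,0,1]])

```text
clock: 14.08
eef_pos: [574.2, -12.1, 73.7]
eef_rot: [-3.138, -0.001, 1.945]
wrist_force: [-4.3, -3.3, -12.8]
finger_gap: 29.4
finger_force: 55.0
```

Rails reached after about 3 mm of lift, pull now 12.8 N including weight and friction at the stop. I'll add a little.

Emit:
jog_arm(series=[[0,0,0.001,0,0,0,1],[0,0,0.001,0,0,0,1]])

```text
clock: 14.25
eef_pos: [574.2, -12.1, 73.8]
eef_rot: [-3.138, -0.001, 1.945]
wrist_force: [-4.4, -3.4, -13.1]
finger_gap: 29.1
finger_force: 55.0
```

Emit:
jog_arm(series=[[0,0,0.001,0,0,0,1],[0,0,0.001,0,0,0,1],[0,0,0.001,0,0,0,1]])

```text
clock: 14.5
eef_pos: [574.2, -12.1, 73.9]
eef_rot: [-3.138, -0.001, 1.946]
wrist_force: [-3.8, -3.7, -14.4]
finger_gap: 28.8
finger_force: 55.0
```

Emit:
jog_arm(series=[[0,0,0,0,0,0,1],[0,0,0,0,0,0,1],[0,0,0,0,0,0,1],[0,0,0,0,0,0,1],[0,0,0,0,0,0,1],[0,0,0,0,0,0,1]])

```text
clock: 15.0
eef_pos: [574.1, -12.1, 73.9]
eef_rot: [-3.138, -0.001, 1.945]
wrist_force: [-4.3, -3.7, -15.2]
finger_gap: 29.1
finger_force: 55.0
```

Held for over half a second at 13–15 N. Now lowering.

Emit:
jog_arm(series=[[0,0,-0.005,0,0,0,1],[0,0,-0.01,0,0,0,1],[0,0,-0.015,0,0,0,1],[0,0,-0.02,0,0,0,1],[0,0,-0.026,0,0,0,1],[0,0,-0.032,0,0,0,1],[0,0,-0.036,0,0,0,1],[0,0,-0.036,0,0,0,1]])

```text
clock: 15.67
eef_pos: [574.6, -12.3, 71.6]
eef_rot: [-3.14, -0.0, 1.946]
wrist_force: [-11.0, -3.5, 5.7]
finger_gap: 29.2
finger_force: 55.0
```

Emit:
jog_arm(series=[[0,0,-0.003,0,0,0,1],[0,0,-0.006,0,0,0,1],[0,0,-0.006,0,0,0,1]])

```text
clock: 15.92
eef_pos: [574.6, -12.3, 70.9]
eef_rot: [-3.14, -0.0, 1.945]
wrist_force: [-12.3, -6.0, 5.4]
finger_gap: 29.3
finger_force: 55.0
```

Emit:
jog_arm(series=[[-0.003,-0.001,-0.003,0,0,0,1],[-0.003,-0.001,-0.006,0,0,0,1],[-0.003,-0.001,-0.006,0,0,0,1]])

```text
clock: 16.17
eef_pos: [574.5, -12.4, 70.2]
eef_rot: [-3.14, -0.0, 1.945]
wrist_force: [-10.9, -3.7, 4.8]
finger_gap: 29.2
finger_force: 55.0
```

Emit:
jog_arm(series=[[0,0,-0.003,0,0,0,1],[0,0,-0.006,0,0,0,1],[0,0,-0.006,0,0,0,1]])

```text
clock: 16.42
eef_pos: [574.5, -12.4, 70.1]
eef_rot: [-3.141, 0.0, 1.946]
wrist_force: [-13.4, -4.1, 12.4]
finger_gap: 28.6
finger_force: 55.0
```

On the floor and home. Release gently.

Emit:
jog_arm(series=[[-0.003,-0.001,0.004,0,0,0,1],[-0.003,-0.001,0.004,0,0,0,1]], grip_force=10)

```text
clock: 16.58
eef_pos: [574.7, -12.4, 70.1]
eef_rot: [3.141, 0.0, 1.945]
wrist_force: [-6.2, -3.3, 2.7]
finger_gap: 30.0
finger_force: 10.0
```

Emit:
jog_arm(series=[[0,0,0,0,0,0,0.65],[0,0,0,0,0,0,0.6],[0,0,0,0,0,0,0.55],[0,0,0,0,0,0,0.5],[0,0,0,0,0,0,0.4],[0,0,0,0,0,0,0.3],[0,0,0,0,0,0,0.3],[0,0,0,0,0,0,0.3]])

```text
clock: 17.25
eef_pos: [574.6, -12.2, 69.3]
eef_rot: [3.142, 0.0, 1.945]
wrist_force: [-0.3, -0.5, 0.3]
finger_gap: 65.6
finger_force: 0.0
```

Emit:
jog_arm(series=[[0,0,0.1,0,0,0,0.3],[0,0,0.3,0,0,0,0.3],[0,0,0.5,0,0,0,0.3],[0,0,0.7,0,0,0,0.3],[0,0,0.9,0,0,0,0.3],[0,0,1,0,0,0,0.3],[0,0,1,0,0,0,0.3]])

```text
clock: 17.83
eef_pos: [575.5, -12.3, 192.6]
eef_rot: [3.137, 0.002, 1.945]
wrist_force: [-0.3, 0.3, 0.8]
finger_gap: 65.8
finger_force: 0.0
```

Emit:
jog_arm(series=[[-0.3,-0.3,0.1,0,0,0,0.3],[-0.5,-0.6,0.3,0,0,0,0.3],[-0.8,-0.8,0.5,0,0,0,0.3],[-0.9,-0.8,0.7,0,0,0,0.3],[-0.9,-0.8,0.7,0,0,0,0.3],[-0.9,-0.8,0.7,0,0,0,0.3],[-0.9,-0.8,0.7,0,0,0,0.3]])

```text
clock: 18.42
eef_pos: [466.6, -108.1, 272.2]
eef_rot: [-3.141, -0.001, 1.945]
wrist_force: [-0.6, -0.1, -1.2]
finger_gap: 65.4
finger_force: 0.0
```

```bash
python3 - <<'E'
from h import *
for n in("scene","top","wrist"): c,s=save(n,f"pics/{n}9.png")
print(s["clock"],s["eef_pos"])
r=lambda x,f:cv2.resize(x,None,fx=f,fy=f,interpolation=cv2.INTER_CUBIC)
a=wcam("pics/wrist9.png"); u,v=map(int,proj(a,np.array([574,-12.6,50]))); print(u,v); x0=max(u-50,0);y0=max(v-50,0)
W=r(cv2.imread("pics/wrist9.png")[y0:y0+100,x0:x0+100],4)[:400,:400]
S=r(cv2.imread("pics/scene9.png")[155:255,280:380],4)
c=np.zeros((400,800,3),np.uint8);c[:400,:400]=S;c[:W.shape[0],400:400+W.shape[1]]=W;print("off",x0,y0)
cv2.imwrite("pics/m9.png",c)
E
```

```text
18.5167 [ 466.725227   -107.66792822  271.47794486]
429 148
off 379 98
```

View pics/m9.png

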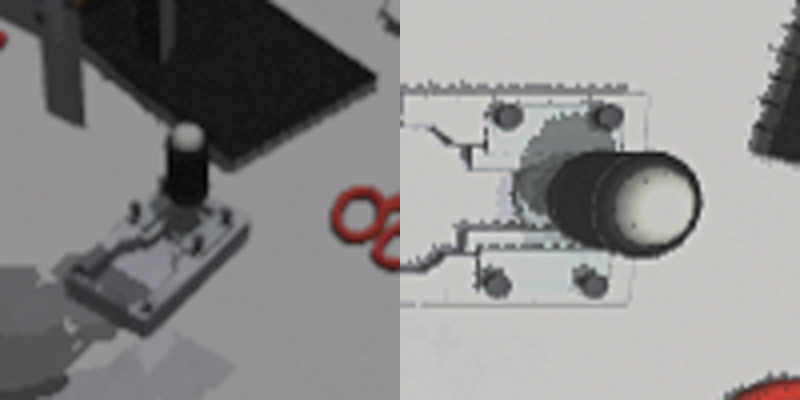

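The head stands upright at the end of the channel, with the dome at (186,132) in the scene crop and (657,205) in the wrist crop. I'll check the position numerically against the stop before handing in.

```bash
python3 - <<'E'
from h import *
a=wcam("pics/wrist9.png"); cs,_=load("pics/scene9.png")
w=(379+(257.5)/4-.5,98+205.5/4-.5); s=(280+186.5/4-.5,155+(130.5)/4-.5)
P,e=tri(ray(a,w),ray(cs,s)); q=onz(a,w,98); O=np.array([539.8,-25.9]); x=np.array([.930,.3665]); y=np.array([-.3665,.93])
print(P,e,q); 
for p in(P,q): print((p[:2]-O)@x,(p[:2]-O)@y)
E
```

```text
[571.81917429 -11.33408622  98.44710022] [np.float64(1.2892694193220244), np.float64(1.2892694193218421)] [570.63999512 -11.06568057  98.        ]
35.116239485021836 1.8112724376537344
34.11797353146525 2.4930588582241597
```

The camera puts the head at x = 34–35 mm in the base frame, against a seat at 34 mm. It is upright at the right height and was released while still pressed on the stop. Handing in.

```bash
python3 -c "
from cell import manip
print(manip.sign_off())"
```

```text
the job is handed in; nothing more can be done
None
```

The head is home against the end stop under the rails, pulled up at 13–15 N for over half a second without coming free, then lowered to the floor and let go; the job was handed in at about 18.5 s of 61 s.

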